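# Tighten the jiko's clamp nut with a ratchet wrench

## Robot

A 6-joint arm with a two-finger parallel gripper is mounted at the origin on the work surface. World frame = base frame: x ahead of the robot, y to its left, z up, the work surface at z = 0. Lengths are in mm, angles in rad, forces in N, time in s.
With the tool pointing down it reaches from about 300 to 1000 mm from the base axis. Payload 5.1 kg.
Tool frame: the origin (TCP) lies at the very end of the fingers, on their centre line; the grasp point (between the pads) lies 19 mm behind it; z points along the fingers, y is the line along which they close (so a half turn about z gives the same grasp; the last joint's range is limited). The gripper opens to 95 mm and grips with 3 to 60 N. Pads are 20 mm wide; open, the fingers measure 119 mm over their backs; the gripper's body (75 mm by 180 mm) begins 59 mm behind the grasp point.
Start: joints at [-1.234, 0.124, 1.65, -0, 1.367, -0.083], TCP at [264.893, -593.562, 214.656] pointing down, gripper open.
Joint ranges: [-2.61, 2.61], [-1.02, 2.33], [0.03, 2.71], [-1.35, 4.49], [0.32, 2.68], [-2.91, 2.91]. Speed limits (rad/s): [2.57, 2.57, 3.14, 3.14, 3.14, 3.14].

## Interface

Orientations are given as [roll, pitch, yaw] about the fixed x, y, z axes, in that order (R = Rz(yaw) Ry(pitch) Rx(roll)).
In Python, from workcell import status, cams, job_done gives the robot as it stands. The module is installed in compiled form; this text tells all that it offers.
- The arm moves only by the tool move_arm, never from a script. Its argument "deltas" is a list of rows, each a list of 3 entries, a list of its own where there are three numbers: the shift along the world's x, y, z in cm, then the turn about the world's z in rad, then the finger opening in cm, from 0 to 9.51. A call has 1 to 12 rows; each row shifts and turns the commanded pose from where the row before left it; what a row does not reach is not made up. A row lasts 1/8 s, in which the tool goes at most 62.5 mm and 10.7 degrees, less where a joint would pass 70% of its speed; a pose out of reach is approached as far as the arm can. A call is refused whole if a number of a shift passes 6.25 or a number of a turn 0.188, either way. A call with a gripper value outside its range is refused whole. The fingers move at their own pace and stop on an object; the grip force is fixed at half the most. Time passes only in rows, so rows that do not move let the fingers close. It gives the time, the measured TCP pose, the force, the opening and the grip force at its end, in the units of the state.
- status.read_state(): the state, without advancing time (a new reading comes with each control period).
- cams.grab_frame(name): name is "scene" or "top" or "wrist"; returns (picture, depth): 400x640x3 uint8, blue, green, red; 400x640 float32, mm along the optical axis (not along the pixel's ray), 0 where there is no reading.
- cams.camera_model(name): a dict with "fx", "fy", "cx", "cy" (pixels), "pose" (4x4, takes a point from camera to world coordinates). Camera axes: x right, y up, looking along -z (the intrinsics and any distortion apply to the point x, -y, -z); pixel columns grow to the right and rows downward; lengths in mm; the calibration is good to about 2 mm. A picture is of the moment at which its call begins: read the wrist's pose just before it. camera_model takes no time and is no camera call; for the wrist camera it gives the pose at the moment of the call.
- job_done(): hands the job in; it is judged then, once.
The state is a dict: "time_s": time; "qpos": joint angles; "joint_vel": joint speeds; "tau": joint torques, N m; "tcp_pos": TCP position; "orientation": TCP orientation; "contact_force": force on the tool from outside, world axes, zero at the start; "wrist_torque": the same for the moment, N m; "grip_width": opening from 0.0 (shut) to 1.0 (fully open); "grasp_force": force on a finger pad.
Only numpy, scipy, OpenCV 4.12 (cv2) and the standard library are available. Lean on these libraries where they do the work, as an engineer would, in place of code of your own. Each camera call takes 0.05 s, during which the arm holds its last target. There are 200 camera calls.

## Task

Tighten the clamp nut on the jiko's bracket: set the ratchet wrench's head down over the stud and nut until it is fully seated, and work its handle back and forth, clockwise to tighten, until the nut comes up firmly tight; pull firmly but do not force it. Then lift the wrench off and lay it flat on the steel sheet, right way up, and let go. Turn the nut only with the wrench and leave everything else where it is.

Things in the scene. Friction and masses are not known exactly. Their poses are not given: they have to be found in the camera images.
- jiko: The jiko: steel charcoal stove, 260 mm across, 170 mm high, fixed. Origin at the centre of its underside. A grey bracket (125 mm wide, top face 140 mm high) sticks out at its -x side; on it stand the brass stud with the clamp nut, 190 mm from the stove's centre, and two red guard posts.
- stud (a point): Smooth upright brass stud, fixed: 17 mm diameter, top 10 mm tapered to 6 mm. The point is on its axis, 4 mm above the bracket's top: where the wrench's origin ends up when fully seated. The tip is 44 mm above the point. Site -x points level away from the stove, z up. Fit to the wrench's bore: 1.8 mm play all round.
- post (a point): Top of one red guard post (10 mm diameter, 32 mm high, tops 28 mm above stud). The posts stand on the bracket at (-23, +50), this one, and (-23, -50) mm in the frame of stud: the seated wrench's handle can swing only about 45 degrees either side of stud's -x before it meets a post.
- nut_top (a point): Centre of the top face of the toothed clamp nut that turns on the stud: steel, 20 mm high, 49 mm across its 12 saw teeth, whose upper 8 mm taper inwards and push the pawl outwards as the wrench comes down. The point is 20 mm above stud; its x axis, under a red painted mark, turns with the nut.
- nut (a joint): Turn of the nut (rad), growing clockwise from above = tightening, from an arbitrary mark; the tight value is not given and must be felt, 1.6 to 2.6 rad ahead. Loose: 0.2 to 0.35 N m about the stud. Where it bites the reading stalls and the torque climbs about 0.5 N m per 0.1 rad of wrench turn (springy seat). 0.6 to 1.1 N m is firm; over 1.4 N m (65 N on the teeth) is forcing.
- wrench: Loose ratchet wrench, 0.3 kg, balanced near grip, lying right way up. Head: aluminium housing 74 mm across, 30 mm high, 20.6 mm bore through its 10 mm top plate, below it an open skirt 20 mm deep, 64 mm inside, that goes over the nut. Origin on the bore axis at the underside; x along the handle, z up. Seated, the top plate rests on the nut; a push of a few N suffices.
- pawl (a joint): Spring pawl, a round 4 mm pin inside the skirt on the handle side: 0 = out towards the nut, up to 0.0095 m pushed back (spring 0.6 to 2.5 N). Turned clockwise from above the wrench drives the nut; turned counter-clockwise the pawl clicks freely over the teeth, one per 30 degrees, so up to 30 degrees of each working stroke may be idle.
- grip (a point): Grip point on the wrench's blue handle, in the middle of its section: wrench x = 110 mm, z = 21 mm. The handle is a straight bar 18 mm wide, 14 mm high, its underside 14 mm above the sheet when lying, running from 37 to 182 mm from the bore axis; at its end a black foot reaches down to the sheet.
- pan: Aluminium chapati pan, 220 mm across, 22 mm deep, with a black handle; bystander, origin under its centre.
- turner: Flat dark steel turner with a brown grip, 255 mm long, lying on the sheet; bystander.
- rack: Green plastic plate rack, 200 by 130 mm, 108 mm high, fixed; bystander.
- plate_a: White enamel plate, 156 mm across, standing in a slot of the rack; bystander.
- plate_b: Blue enamel plate, 156 mm across, standing in the other slot; bystander.
- clip: Spring-loaded dark steel food clip with a red jaw pad, 110 mm long, 18 mm high, lying on the sheet; bystander.
- mug: Blue enamel mug, 80 mm across, 85 mm high; bystander.
- tin: Closed tin with a yellow band, 72 mm across, 90 mm high; bystander.
There are look-alikes about, which are no part of the job. Of the things shaped like the wrench, the aluminium one is meant.

How it is judged (in metres and radians):
On the way, in this order (a step that is already met when the one before it is completed fails the run):
1. the wrench's head is fully seated over the stud and nut, with the nut not yet tight (horizontal distance between wrench and stud below 0.004 m and z of wrench in the frame of stud below 0.004 m and angle between wrench's own z axis and vertical below 0.1 rad and value of joint nut below 3.2 rad), for 0.1 s.
2. the nut is turned home and pulled up firm with the seated wrench (at least 20 N at the teeth, about 0.45 N m) (horizontal distance between wrench and stud below 0.007 m and z of wrench in the frame of stud below 0.006 m and value of joint nut above 3.5 rad and contact force between wrench and nut above 20 N), for 0.05 s.
At the end, for the whole second after the job is handed in: The nut stands tight (within 0.1 rad of its stop), and the wrench lies flat on the sheet (underside within 6 mm of it, tilt under 0.08 rad), right way up, beside the stove, released and at rest (value of joint nut above 3.5 rad and height (world z) of wrench below 0.006 m and angle between wrench's own z axis and vertical below 0.08 rad and linear speed of wrench below 0.02 m/s and angular speed of wrench below 0.15 rad/s and horizontal distance between wrench and jiko above 0.15 m); the robot touches nothing.
It fails at once if the wrench presses on the nut with more than 75 N (about 1.6 N m) (contact force between wrench and nut above 75 N).
It fails at once if the wrench presses on the stove, bracket or stud with more than 130 N in all, the nut included (contact force between wrench and jiko above 130 N).
It fails at once if the fingers touch the nut (contact force between the fingers and nut above 1 N).
It fails at once if a bystander is moved by more than 25 mm (distance of any of pan, turner, plate_a, plate_b, clip, mug, tin from where it was at the start of the episode above 0.025 m).
It also fails if it takes over 72 s, if anything falls off the work surface, if the arm or the gripper's body presses on something with over 40 N, if the wrist force passes 120 N, or if a joint passes its speed limit or range.

## Working session

There is one attempt and no reset: what is moved stays moved. The work goes in short steps, Python scripts to look and compute and a tool call to move; the robot and the scene stay as the last step left them, time stands still between calls to the robot, and variables do not carry over. Pictures are saved under pics/ and viewed, at most 10 in all, crops included, and the job is handed in when it is done.

Besides the shell and the picture viewer there is one more tool, called after "Request:" as a command line: name --argument value ..., lists and objects as JSON in quotes. move_arm: Moves the arm, as the interface text tells. Its arguments: {"type":"object","properties":{"deltas":{"type":"array","items":{"type":"array"}}},"required":["deltas"]}

```bash
mkdir -p pics; cat > h.py <<'E'
import numpy as np, cv2
from workcell import status, cams, job_done
def grab(n):
    m=cams.camera_model(n); p,d=cams.grab_frame(n); return p,d,m
def ray(m,u,v):
    T=np.array(m["pose"]); c=np.array([(u-m["cx"])/m["fx"],-(v-m["cy"])/m["fy"],-1.0])
    return T[:3,3],T[:3,:3]@c
def onplane(m,u,v,z):
    o,d=ray(m,u,v); return o+d*(z-o[2])/d[2]
def cloud(m,d):
    v,u=np.mgrid[:d.shape[0],:d.shape[1]]; T=np.array(m["pose"])
    c=np.stack([(u-m["cx"])/m["fx"]*d,-(v-m["cy"])/m["fy"]*d,-d],-1)
    return c@T[:3,:3].T+T[:3,3]
E
python3 - <<'E'
from h import *
s=status.read_state();print(s)
for n in("scene","top"):
    p,d,m=grab(n);cv2.imwrite(f"pics/{n}0.png",p);np.savez(f"{n}0.npz",p=p,d=d,pose=m["pose"],**{k:m[k] for k in("fx","fy","cx","cy")});print(n,{k:(np.round(v,3).tolist() if k=="pose" else v) for k,v in m.items()})
E
```

```text
{'time_s': 0.0, 'qpos': array([-1.23361441e+00,  1.24524695e-01,  1.65164657e+00, -1.23892167e-05,
        1.36750728e+00, -8.26279398e-02]), 'joint_vel': array([ 0.0003937 ,  0.00056398, -0.00034265,  0.00095829,  0.00164089,
       -0.0010671 ]), 'tau': array([ 1.22687368e-03, -4.17605138e+01, -3.59925485e+01,  7.75305717e-02,
        4.92738315e-02, -1.82525027e-04]), 'tcp_pos': array([ 264.67404249, -592.97696449,  213.39059208]), 'orientation': array([-3.13951288e+00, -1.60069280e-04,  4.19812203e-01]), 'contact_force': array([-0.2888435 , -0.10670729, -0.24580159]), 'wrist_torque': array([ 0.01128683, -0.04490069,  0.00829724]), 'grasp_force': 0.0, 'grip_width': 0.9973141954442496}
scene {'fx': 389.18620719310275, 'fy': 389.18620719310275, 'cx': 317.0104452270677, 'cy': 200.87978320106276, 'pose': [[0.715, -0.605, 0.35, 1062.199], [0.699, 0.609, -0.375, -598.146], [0.014, 0.513, 0.858, 1396.838], [0.0, 0.0, 0.0, 1.0]]}
top {'fx': 405.2058601495896, 'fy': 405.2058601495896, 'cx': 320.71036887403346, 'cy': 199.1482331218276, 'pose': [[-0.007, 0.999, -0.038, 488.769], [-1.0, -0.007, 0.003, -42.027], [0.003, 0.038, 0.999, 1306.254], [0.0, 0.0, 0.0, 1.0]]}
```

View pics/top0.png

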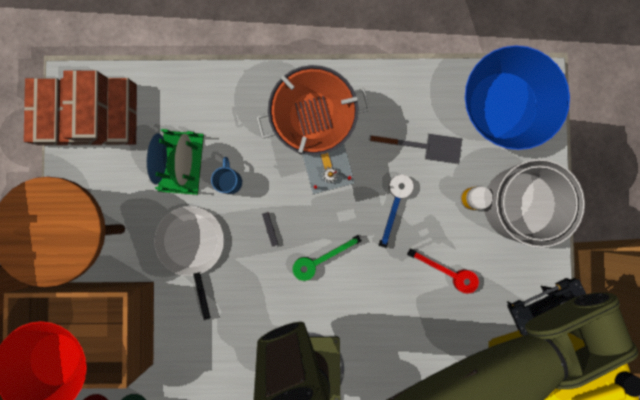

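View pics/scene0.png

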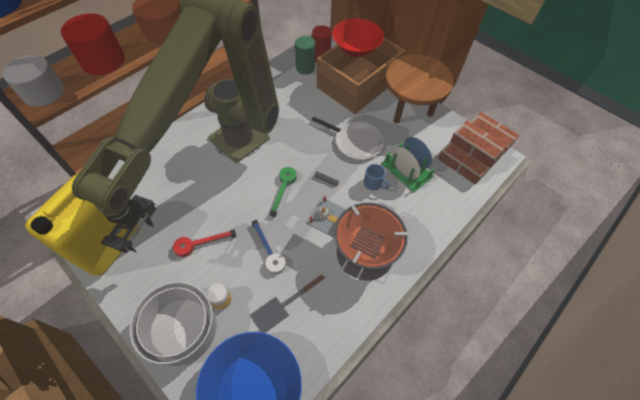

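The top view shows the aluminium wrench with its head at (401,187) and its blue handle running to (384,244). The stove is at (314,110), with the bracket and stud at (330,175) and red posts at (316,187) and (350,178). The green and red wrenches are look-alikes.

```bash
python3 - <<'E'
from h import *
z=np.load("top0.npz");p=z["p"];d=z["d"];m={k:z[k] for k in("pose","fx","fy","cx","cy")}
c=cv2.resize(p[130:260,270:430],None,fx=5,fy=4.6,interpolation=cv2.INTER_CUBIC);c=cv2.resize(p[140:255,290:430],None,fx=5,fy=5,interpolation=cv2.INTER_CUBIC);cv2.imwrite("pics/c1.png",c)
P=cloud(m,d);h=cv2.cvtColor(p,cv2.COLOR_BGR2HSV)
w=np.zeros(d.shape,bool);w[140:255,370:430]=1
mk=w&(P[...,2]>22)&(P[...,2]<45)
ys,xs=np.nonzero(mk&(np.indices(d.shape)[0]<203));(cc,r)=cv2.minEnclosingCircle(np.c_[xs,ys].astype(np.float32));print("head px",cc,r,onplane(m,*cc,30),r*1276/405)
b=w&(h[...,0]>100)&(h[...,0]<125)&(h[...,1]>120)
ys,xs=np.nonzero(b);Q=np.array([onplane(m,x,y,28) for x,y in zip(xs,ys)]);
l=cv2.fitLine(Q[:,:2].astype(np.float32),cv2.DIST_L2,0,.01,.01).ravel();print("handle",len(xs),Q.mean(0),l,np.arctan2(l[1],l[0]),np.median(P[b][:,2]))
w[:]=0;w[160:205,295:365]=1
rd=w&((h[...,0]<8)|(h[...,0]>172))&(h[...,1]>120)
n,L,st,ce=cv2.connectedComponentsWithStats(rd.astype(np.uint8))
for i in range(1,n):print("red",ce[i],st[i][4],onplane(m,*ce[i],172),np.median(P[L==i],0))
br=w&(abs(P[...,2]-140)<8);print("bracket",br.sum(),P[br].mean(0),cv2.minAreaRect(P[br][:,:2].astype(np.float32)))
w[:]=0;w[60:165,260:365]=1
t=w&(abs(P[...,2]-170)<12);a=P[t][:,:2].astype(np.float32);print("rim",t.sum(),cv2.minEnclosingCircle(a),np.median(a,0))
E
```

```text
head px (399.5384521484375, 188.92308044433594) 14.620537757873535 [ 567.67857994 -295.17365624   30.        ] 46.063718960608966
handle 248 [ 466.85894231 -264.93816816   28.        ] [ 9.5285404e-01 -3.0342904e-01  4.6685895e+02 -2.6493817e+02] -0.30828932 26.665192979410335
red [349.  177.5] 8 [ 592.02703948 -125.51432565  172.        ] [ 592.12777167 -125.67334103  170.78194846]
red [315.  186.5] 8 [567.38718981 -29.89478329 172.        ] [567.53593918 -29.86381049 169.9313018 ]
bracket 1101 [605.42000395 -65.7773268  138.76323316] ((612.4383544921875, -69.02513122558594), (102.03053283691406, 124.78536224365234), 14.43787956237793)
rim 2108 ((786.2913208007812, -24.17918586730957), 129.671630859375) [799.124    -19.174034]
```

View pics/c1.png

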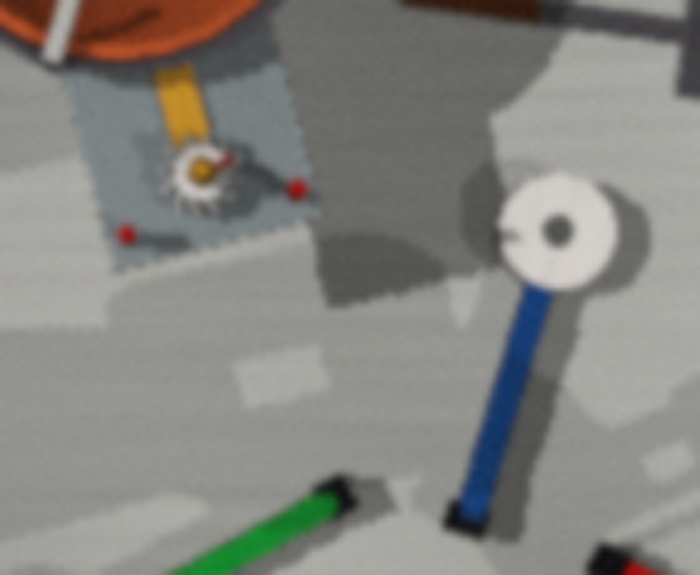

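Request:
move_arm --deltas '[[[2.6,4.1,-1.0],-0.091,6],[[2.6,4.1,-1.0],-0.091,6],[[2.6,4.1,-1.0],-0.091,6],[[2.6,4.1,-1.0],-0.091,6],[[2.6,4.1,-1.0],-0.091,6],[[2.6,4.1,-1.0],-0.091,6],[[2.6,4.1,-1.0],-0.091,6],[[2.5,3.9,-1.0],-0.091,6],[[0,0,0],0,6],[[0,0,0],0,6]]'

```text
time_s: 1.35
tcp_pos: [471.7, -267.8, 134.5]
orientation: [3.141, 0.0, -0.307]
contact_force: [0.7, -0.4, 0.4]
grip_width: 0.632
grasp_force: 0.0
```

```bash
cat > wr.py <<'E'
from h import *
import sys
s=status.read_state();p,d,m=grab("wrist");cv2.imwrite(sys.argv[1],p)
print(s["tcp_pos"].round(1),s["orientation"].round(3),s["contact_force"].round(1))
P=cloud(m,d);h=cv2.cvtColor(p,cv2.COLOR_BGR2HSV)
b=(h[...,0]>100)&(h[...,0]<125)&(h[...,1]>120)&(P[...,2]>5)&(P[...,2]<60)
ys,xs=np.nonzero(b)
Q=np.array([onplane(m,x,y,28) for x,y in zip(xs,ys)])
r=cv2.minAreaRect(Q[:,:2].astype(np.float32));l=cv2.fitLine(Q[:,:2].astype(np.float32),cv2.DIST_L2,0,.01,.01).ravel()
print(len(xs),r,l,np.arctan(l[1]/l[0]),np.median(P[b][:,2]))
E
python3 wr.py pics/w1.png
```

```text
[ 471.7 -267.8  134.5] [ 3.141  0.    -0.307] [ 0.7 -0.4  0.4]
3045 ((429.3490905761719, -279.80706787109375), (164.2489013671875, 181.74551391601562), 44.117950439453125) [ 9.5910186e-01 -2.8306121e-01  4.7570181e+02 -2.6917761e+02] -0.28698435 27.41690475967755
```

View pics/w1.png

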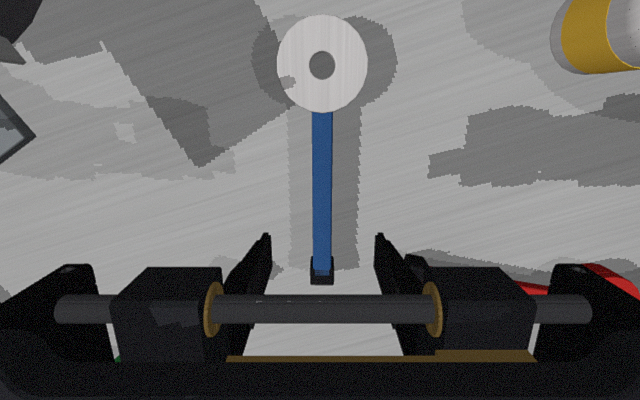

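The wrist view shows the wrench straight ahead, with its bore at (321.5,65) and the handle running down to about (322,265), nearly along the tool's x axis.

```bash
python3 - <<'E'
from h import *
p=cv2.imread("pics/w1.png");m=cams.camera_model("wrist");h=cv2.cvtColor(p,cv2.COLOR_BGR2HSV)
b=(h[...,0]>100)&(h[...,0]<125)&(h[...,1]>120);b[:,:300]=0;b[:,345:]=0;b[280:]=0
e=[]
for v in range(125,250,3):
    x=np.nonzero(b[v])[0];e.append(onplane(m,x.mean(),v,28)[:2])
l=cv2.fitLine(np.array(e,np.float32),cv2.DIST_L2,0,.01,.01).ravel();print(l,np.arctan(l[1]/l[0]))
g=cv2.cvtColor(p,cv2.COLOR_BGR2GRAY)
k=(g<140).astype(np.uint8);k[:45]=0;k[90:]=0;k[:,:300]=0;k[:,345:]=0
M=cv2.moments(k,True);u,v=M["m10"]/M["m00"],M["m01"]/M["m00"];H=onplane(m,u,v,29);print(u,v,M["m00"],H)
a=l[:2]*np.sign(l[0]);print("grip",H[:2]-110*a, "off line", np.cross(H[:2]-l[2:],a))
E
```

```text
[ 9.5189208e-01 -3.0643344e-01  4.8143506e+02 -2.7094565e+02] -0.31144395
321.6513605442177 64.77891156462584 588.0 [ 578.58895648 -301.90765636   29.        ]
grip [ 473.88082659 -268.19997661] off line -0.2987127780898824<stdin>:11: DeprecationWarning: Arrays of 2-dimensional vectors are deprecated. Use arrays of 3-dimensional vectors instead. (deprecated in NumPy 2.0)
```

Request:
move_arm --deltas '[[[0.2,0,-4.0],-0.004,6],[[0,0,-4.0],0,6],[[0,0,-3.5],0,6],[[0,0,-1.4],0,6],[[0,0,0],0,6],[[0,0,0],0,0],[[0,0,0],0,0],[[0,0,0],0,0],[[0,0,0],0,0],[[0,0,0],0,0],[[0,0,0],0,0]]'

```text
time_s: 2.78
tcp_pos: [474.0, -267.6, 5.9]
orientation: [3.141, -0.0, -0.312]
contact_force: [0.2, -0.1, 1.1]
grip_width: 0.189
grasp_force: 30.0
```

Request:
move_arm --deltas '[[[0,0,2.0],0,0],[[0,0,4.0],0,0],[[0,0,4.0],0,0],[[0.8,1.5,4.0],0.1,0],[[0.8,1.5,3.6],0.1,0],[[0.8,1.5,3.0],0.1,0],[[0.8,1.5,0],0.1,0],[[0.8,1.5,0],0.1,0],[[0.4,0.6,0],0.065,0],[[0,0,0],0,0],[[0,0,0],0,0]]'

```text
time_s: 4.15
tcp_pos: [517.3, -186.6, 210.8]
orientation: [-3.141, 0.001, 0.252]
contact_force: [-0.4, 0.1, -2.9]
grip_width: 0.184
grasp_force: 30.0
```

```bash
python3 - <<'E'
from h import *
s=status.read_state();p,d,m=grab("wrist");cv2.imwrite("pics/w2.png",p);np.savez("w2.npz",d=d,**m)
print(s["tcp_pos"].round(1),s["orientation"].round(4),s["contact_force"].round(1))
E
```

```text
[ 517.3 -186.6  210.8] [-3.1408e+00  1.3000e-03  2.5170e-01] [-0.4  0.1 -2.9]
```

View pics/w2.png

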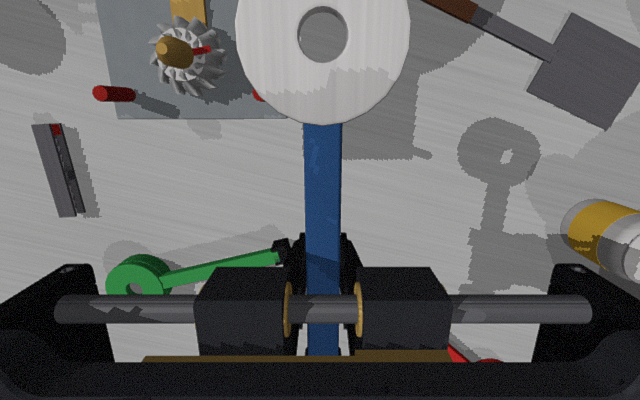

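Wrist view: the bore is at about (323,35), the stud tip near (167,50) above the toothed nut at (188,55), and the left post top at (100,93).

```bash
python3 - <<'E'
from h import *
p=cv2.imread("pics/w2.png");z=np.load("w2.npz");m={k:z[k] for k in("pose","fx","fy","cx","cy")};d=z["d"];P=cloud(m,d);h=cv2.cvtColor(p,cv2.COLOR_BGR2HSV)
print("cam",m["pose"][:3,3])
w=np.zeros(d.shape,bool);w[10:100,140:232]=1
br=w&(h[...,0]>10)&(h[...,0]<30)&(h[...,1]>90)
br[:28]=0
print("zmax",np.percentile(P[br][:,2],[50,90,99]))
for a,b in((186,192),(178,183),(172,178),(166,172)):
    q=P[br&(P[...,2]>a)&(P[...,2]<b)];print(a,len(q),q.mean(0) if len(q) else "",q.min(0),q.max(0))
# nut top annulus z 164
q=P[w&(abs(P[...,2]-164)<2)];print("nut",len(q),cv2.minEnclosingCircle(q[:,:2].astype(np.float32)),np.median(q[:,2]))
rd=((h[...,0]<8)|(h[...,0]>172))&(h[...,1]>120);rd[:,140:]=0
q=P[rd&(abs(P[...,2]-172)<2)];print("post",len(q),cv2.minEnclosingCircle(q[:,:2].astype(np.float32)) if len(q) else np.median(P[rd],0),np.median(q[:,2]))
# red mark
rm=w&((h[...,0]<8)|(h[...,0]>172))&(h[...,1]>120);ys,xs=np.nonzero(rm);print("mark",len(xs),xs.mean(),ys.mean(),onplane(m,xs.mean(),ys.mean(),164), "tip", onplane(m,xs.max(),ys[xs.argmax()],164))
# head
g=cv2.cvtColor(p,cv2.COLOR_BGR2GRAY);S=(abs(P[...,2]-235)<5);S[:,:225]=0;S[:,420:]=0;S[125:]=0
print("head top z",np.median(P[S][:,2]),S.sum())
A=np.c_[P[S][:,:2],np.ones(S.sum())];print("plane slopes",np.linalg.lstsq(A,P[S][:,2],rcond=None)[0])
hole=(~S).astype(np.uint8);hole[:,:285]=0;hole[:,362:]=0;hole[75:]=0
c=max(cv2.findContours(hole,cv2.RETR_EXTERNAL,cv2.CHAIN_APPROX_NONE)[0],key=cv2.contourArea)
e=cv2.fitEllipse(c);print(e,onplane(m,*e[0],np.median(P[S][:,2])))
b=(h[...,0]>100)&(h[...,0]<125)&(h[...,1]>120)
ee=[onplane(m,np.nonzero(b[v,290:355])[0].mean()+290,v,234)[:2] for v in range(130,225,3)]
l=cv2.fitLine(np.array(ee,np.float32),cv2.DIST_L2,0,.01,.01).ravel();print("handle",l,np.arctan(l[1]/l[0]))
E
```

```text
cam [ 597.24697508 -166.20808965  380.28861246]
zmax [180.68844626 187.0699677  188.82439982]
186 156 [603.28219424 -73.17992223 187.23742564] [599.71460158 -77.14914397 186.02371802] [606.9966055  -69.00477999 189.2272043 ]
178 323 [603.38512058 -76.026443   180.38669298] [595.27270466 -81.02803038 178.00542847] [611.26464227 -64.78874306 182.98722435]
172 139 [603.08826881 -78.93216039 175.44571507] [595.59393314 -81.47127108 172.01551067] [611.07280775 -67.44825117 177.99300754]
166 104 [602.89760268 -79.52087234 169.09086317] [595.73447935 -81.47058978 166.03686038] [610.75658114 -75.35440811 171.96788009]
nut 1314 ((603.6282348632812, -73.88917541503906), 18.364622116088867) 163.5641300988236
post 192 ((568.7971801757812, -30.47162628173828), 5.009782791137695) 171.35947922403386
mark 123 201.4471544715447 49.78861788617886 [609.23874524 -85.33294693 164.        ] tip [611.56951804 -90.32816057 164.        ]
head top z 234.09631520893862 16268
plane slopes [-3.69498377e-03  2.60549412e-04  2.36384897e+02]
((322.31719970703125, 35.70393371582031), (47.188636779785156, 51.623844146728516), 179.54547119140625) [ 623.16006779 -159.36497759  234.09631521]
handle [ 9.6793991e-01  2.5118184e-01  5.6497614e+02 -1.7432819e+02] 0.25390106
```

Request:
move_arm --deltas '[[[-0.5,2.2,0],0,0],[[-0.5,2.2,0],0,0],[[-0.5,2.2,0],0,0],[[-0.48,2.0,0],0,0],[[0,0,0],0,0],[[0,0,0],0,0],[[0,0,-1.0],0,0],[[0,0,-1.0],0,0],[[0,0,-0.6],0,0],[[0,0,-0.6],0,0],[[0,0,0],0,0],[[0,0,0],0,0]]'

```text
time_s: 5.7
tcp_pos: [498.3, -100.6, 179.9]
orientation: [3.141, -0.0, 0.253]
contact_force: [1.1, 0.1, -2.7]
grip_width: 0.187
grasp_force: 30.0
```

Request:
move_arm --deltas '[[[0,0,-0.6],0,0],[[0,0,-0.6],0,0],[[0,0,-0.5],0,0],[[0,0,-0.4],0,0],[[0,0,-0.4],0,0],[[0,0,-0.2],0,0],[[0,0,0],0,0],[[0,0,0],0,0]]'

```text
time_s: 6.7
tcp_pos: [497.9, -100.5, 152.5]
orientation: [-3.141, 0.0, 0.253]
contact_force: [-1.2, -0.8, -3.2]
grip_width: 0.185
grasp_force: 30.0
```

Request:
move_arm --deltas '[[[0,0,-0.1],0,0],[[0,0,-0.1],0,0],[[0,0,-0.05],0,0],[[0,0,0],0,0]]'

```text
time_s: 7.2
tcp_pos: [498.1, -100.6, 150.2]
orientation: [3.141, -0.0, 0.253]
contact_force: [-1.2, 0.1, -3.1]
grip_width: 0.189
grasp_force: 30.0
```

Request:
move_arm --deltas '[[[0,0,-0.1],0,0],[[0,0,0],0,0],[[0,0,0],0,0]]'

```text
time_s: 7.58
tcp_pos: [498.2, -100.6, 149.4]
orientation: [3.141, -0.0, 0.253]
contact_force: [-3.2, -0.1, -0.6]
grip_width: 0.187
grasp_force: 30.0
```

```bash
cat > arc.py <<'E'
import numpy as np,sys
# arc.py psi0 psi1 step : rounded deltas (cm) along the arc about the stud
a,b,n=float(sys.argv[1]),float(sys.argv[2]),int(sys.argv[3])
q=np.round(np.c_[-np.cos(np.linspace(a,b,n+1)),-np.sin(np.linspace(a,b,n+1))]*10.94,2)
for r in np.diff(q,axis=0).round(2):print([r.tolist()+[0],round((b-a)/n,4),0],end=", ")
print()
E
python3 arc.py .253 .903 5; python3 arc.py .903 -.397 10;python3 arc.py -.397 .903 10;python3 arc.py .903 -.397 20
```

```text
[[0.44, -1.35, 0], 0.13, 0], [[0.62, -1.28, 0], 0.13, 0], [[0.77, -1.19, 0], 0.13, 0], [[0.93, -1.08, 0], 0.13, 0], [[1.06, -0.95, 0], 0.13, 0], 
[[-1.06, 0.95, 0], -0.13, 0], [[-0.93, 1.08, 0], -0.13, 0], [[-0.77, 1.19, 0], -0.13, 0], [[-0.62, 1.28, 0], -0.13, 0], [[-0.44, 1.35, 0], -0.13, 0], [[-0.27, 1.4, 0], -0.13, 0], [[-0.08, 1.42, 0], -0.13, 0], [[0.1, 1.41, 0], -0.13, 0], [[0.29, 1.4, 0], -0.13, 0], [[0.46, 1.34, 0], -0.13, 0], 
[[-0.46, -1.34, 0], 0.13, 0], [[-0.29, -1.4, 0], 0.13, 0], [[-0.1, -1.41, 0], 0.13, 0], [[0.08, -1.42, 0], 0.13, 0], [[0.27, -1.4, 0], 0.13, 0], [[0.44, -1.35, 0], 0.13, 0], [[0.62, -1.28, 0], 0.13, 0], [[0.77, -1.19, 0], 0.13, 0], [[0.93, -1.08, 0], 0.13, 0], [[1.06, -0.95, 0], 0.13, 0], 
[[-0.55, 0.46, 0], -0.065, 0], [[-0.51, 0.49, 0], -0.065, 0], [[-0.48, 0.53, 0], -0.065, 0], [[-0.45, 0.55, 0], -0.065, 0], [[-0.4, 0.58, 0], -0.065, 0], [[-0.37, 0.61, 0], -0.065, 0], [[-0.33, 0.63, 0], -0.065, 0], [[-0.29, 0.65, 0], -0.065, 0], [[-0.24, 0.67, 0], -0.065, 0], [[-0.2, 0.68, 0], -0.065, 0], [[-0.16, 0.7, 0], -0.065, 0], [[-0.11, 0.7, 0], -0.065, 0], [[-0.06, 0.71, 0], -0.065, 0], [[-0.02, 0.71, 0], -0.065, 0], [[0.03, 0.71, 0], -0.065, 0], [[0.07, 0.7, 0], -0.065, 0], [[0.12, 0.7, 0], -0.065, 0], [[0.17, 0.7, 0], -0.065, 0], [[0.21, 0.68, 0], -0.065, 0], [[0.25, 0.66, 0], -0.065, 0],
```

Request:
move_arm --deltas '[[[0,0,-0.06],0,0],[[0,0,0],0,0],[[0,0,0],0,0]]'

```text
time_s: 7.95
tcp_pos: [498.2, -100.6, 148.9]
orientation: [3.141, -0.0, 0.253]
contact_force: [-3.2, -0.3, 1.2]
grip_width: 0.191
grasp_force: 30.0
```

Request:
move_arm --deltas '[[[0.44,-1.35,0],0.13,0],[[0.62,-1.28,0],0.13,0],[[0.77,-1.19,0],0.13,0],[[0.93,-1.08,0],0.13,0],[[1.06,-0.95,0],0.13,0],[[0,0,0],0,0],[[0,0,0],0,0]]'

```text
time_s: 8.82
tcp_pos: [536.9, -159.3, 148.9]
orientation: [3.139, -0.001, 0.9]
contact_force: [-0.3, -1.4, -1.3]
grip_width: 0.184
grasp_force: 30.0
```

```bash
cat > st.py <<'E'
from h import *
s=status.read_state();t=s["tcp_pos"];f=s["contact_force"];S=np.array([603.7,-73.1]);r=(t[:2]-S)/1000
print("t",round(s["time_s"],2),"psi",round(s["orientation"][2],3),"R",(np.hypot(*r)*1e3).round(1),"z",t[2].round(1),"f",f.round(1),"mom",s["wrist_torque"].round(2),"Mstud",round(r[0]*f[1]-r[1]*f[0]+s["wrist_torque"][2],2))
E
python3 st.py
```

```text
t 8.82 psi 0.9 R 109.1 z 148.9 f [-0.3 -1.4 -1.3] mom [-0.26 -0.3  -0.11] Mstud -0.05
```

Request:
move_arm --deltas '[[[-1.06,0.95,0],-0.13,0],[[-0.93,1.08,0],-0.13,0],[[-0.77,1.19,0],-0.13,0],[[-0.62,1.28,0],-0.13,0],[[-0.44,1.35,0],-0.13,0],[[-0.27,1.4,0],-0.13,0],[[-0.08,1.42,0],-0.13,0],[[0,0,0],0,0]]'

```text
time_s: 9.82
tcp_pos: [493.8, -73.0, 148.6]
orientation: [3.138, 0.001, -0.006]
contact_force: [-3.2, -5.2, 0.6]
grip_width: 0.186
grasp_force: 30.1
```

```bash
python3 st.py
```

```text
t 9.82 psi -0.006 R 109.9 z 148.6 f [-3.2 -5.2  0.6] mom [-1.09  0.36 -0.36] Mstud 0.21
```

Request:
move_arm --deltas '[[[0.1,1.41,0],-0.13,0],[[0.29,1.4,0],-0.13,0],[[0.46,1.34,0],-0.13,0],[[0,0,0],0,0]]'

```text
time_s: 10.32
tcp_pos: [501.9, -31.2, 148.1]
orientation: [3.139, 0.002, -0.394]
contact_force: [-5.9, -4.5, -0.1]
grip_width: 0.187
grasp_force: 30.1
```

```bash
python3 st.py; python3 - <<'E'
from h import *
p,d,m=grab("wrist");cv2.imwrite("pics/w3.png",p)
E
```

```text
t 10.32 psi -0.394 R 110.1 z 148.1 f [-5.9 -4.5 -0.1] mom [-0.87  0.84 -0.32] Mstud 0.38
```

View pics/w3.png

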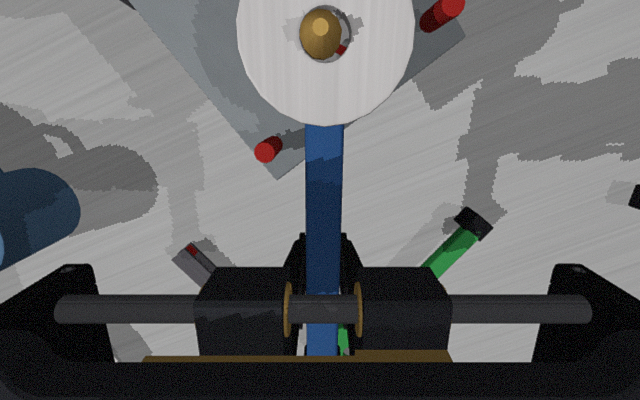

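Wrist view: the stud shows through the bore at (321,33), so the head is on. The red mark at (342,48) has moved clockwise by about 1.2–1.4 rad. Next is the return stroke.

Request:
move_arm --deltas '[[[-0.46,-1.34,0],0.13,0],[[-0.29,-1.4,0],0.13,0],[[-0.1,-1.41,0],0.13,0],[[0.08,-1.42,0],0.13,0],[[0.27,-1.4,0],0.13,0],[[0.44,-1.35,0],0.13,0],[[0.62,-1.28,0],0.13,0],[[0.77,-1.19,0],0.13,0],[[0.93,-1.08,0],0.13,0],[[1.06,-0.95,0],0.13,0],[[0,0,0],0,0]]'

```text
time_s: 11.75
tcp_pos: [536.1, -159.3, 148.2]
orientation: [-3.14, -0.0, 0.903]
contact_force: [-2.5, -0.2, -1.1]
grip_width: 0.185
grasp_force: 30.0
```

```bash
python3 st.py
```

```text
t 11.75 psi 0.903 R 109.5 z 148.2 f [-2.5 -0.2 -1.1] mom [0.02 0.23 0.16] Mstud -0.05
```

Request:
move_arm --deltas '[[[-0.55,0.46,0],-0.065,0],[[-0.51,0.49,0],-0.065,0],[[-0.48,0.53,0],-0.065,0],[[-0.45,0.55,0],-0.065,0],[[-0.4,0.58,0],-0.065,0],[[0,0,0],0,0]]'

```text
time_s: 12.5
tcp_pos: [512.4, -133.7, 148.8]
orientation: [3.138, -0.0, 0.578]
contact_force: [1.3, -4.9, -3.1]
grip_width: 0.191
grasp_force: 30.0
```

```bash
python3 st.py
```

```text
t 12.5 psi 0.578 R 109.6 z 148.8 f [ 1.3 -4.9 -3.1] mom [-0.99 -0.18 -0.21] Mstud 0.32
```

Request:
move_arm --deltas '[[[-0.37,0.61,-0.06],-0.065,0],[[-0.33,0.63,0],-0.065,0],[[-0.29,0.65,0],-0.065,0],[[0,0,0],0,0]]'

```text
time_s: 13.0
tcp_pos: [502.4, -114.9, 148.3]
orientation: [3.139, 0.001, 0.384]
contact_force: [-1.5, -5.8, -1.9]
grip_width: 0.19
grasp_force: 30.0
```

```bash
python3 st.py
```

```text
t 13.0 psi 0.384 R 109.6 z 148.3 f [-1.5 -5.8 -1.9] mom [-1.05  0.15 -0.17] Mstud 0.35
```

Request:
move_arm --deltas '[[[-0.24,0.67,0],-0.065,0],[[-0.2,0.68,0],-0.065,0],[[0,0,0],0,0]]'

```text
time_s: 13.38
tcp_pos: [497.7, -101.4, 148.2]
orientation: [3.14, 0.001, 0.254]
contact_force: [-3.4, -5.8, -0.3]
grip_width: 0.186
grasp_force: 30.0
```

```bash
python3 st.py
```

```text
t 13.38 psi 0.254 R 109.7 z 148.2 f [-3.4 -5.8 -0.3] mom [-1.07  0.3  -0.19] Mstud 0.33
```

Request:
move_arm --deltas '[[[-0.16,0.7,0],-0.065,0],[[-0.11,0.7,0],-0.065,0],[[0,0,0],0,0]]'

```text
time_s: 13.75
tcp_pos: [494.8, -87.4, 148.1]
orientation: [3.14, 0.002, 0.124]
contact_force: [-3.7, -4.6, -0.6]
grip_width: 0.192
grasp_force: 30.0
```

```bash
python3 st.py
```

```text
t 13.75 psi 0.124 R 109.8 z 148.1 f [-3.7 -4.6 -0.6] mom [-1.1   0.46 -0.2 ] Mstud 0.25
```

Request:
move_arm --deltas '[[[-0.06,0.71,0],-0.065,0],[[-0.02,0.71,0],-0.065,0],[[0,0,0],0,0]]'

```text
time_s: 14.12
tcp_pos: [493.8, -73.0, 148.0]
orientation: [3.14, 0.002, -0.006]
contact_force: [-5.6, -4.3, -0.8]
grip_width: 0.191
grasp_force: 30.0
```

```bash
python3 st.py
```

```text
t 14.12 psi -0.006 R 109.9 z 148.0 f [-5.6 -4.3 -0.8] mom [-1.05  0.54 -0.32] Mstud 0.16
```

Request:
move_arm --deltas '[[[0.03,0.71,0],-0.065,0],[[0,0,0],0,0]]'

```text
time_s: 14.38
tcp_pos: [494.0, -65.9, 147.9]
orientation: [3.14, 0.002, -0.071]
contact_force: [-5.1, -4.7, -0.0]
grip_width: 0.186
grasp_force: 30.0
```

```bash
python3 st.py
```

```text
t 14.38 psi -0.071 R 110.0 z 147.9 f [-5.1 -4.7 -0. ] mom [-0.96  0.65 -0.29] Mstud 0.26
```

Request:
move_arm --deltas '[[[0.07,0.7,0],-0.065,0],[[0,0,0],0,0]]'

```text
time_s: 14.62
tcp_pos: [494.6, -58.8, 147.8]
orientation: [3.14, 0.002, -0.135]
contact_force: [-5.1, -4.0, 0.1]
grip_width: 0.186
grasp_force: 30.0
```

```bash
python3 st.py
```

```text
t 14.62 psi -0.135 R 110.0 z 147.8 f [-5.1 -4.   0.1] mom [-0.93  0.64 -0.24] Mstud 0.27
```

Request:
move_arm --deltas '[[[0.12,0.7,0],-0.065,0],[[0,0,0],0,0]]'

```text
time_s: 14.88
tcp_pos: [495.7, -51.7, 147.7]
orientation: [3.14, 0.003, -0.2]
contact_force: [-6.0, -4.2, -0.7]
grip_width: 0.19
grasp_force: 30.0
```

```bash
python3 st.py
```

```text
t 14.88 psi -0.2 R 110.1 z 147.7 f [-6.  -4.2 -0.7] mom [-0.9   0.71 -0.3 ] Mstud 0.28
```

Request:
move_arm --deltas '[[[0.17,0.7,0],-0.065,0],[[0,0,0],0,0]]'

```text
time_s: 15.12
tcp_pos: [497.3, -44.6, 147.6]
orientation: [3.14, 0.003, -0.265]
contact_force: [-5.5, -3.6, -0.1]
grip_width: 0.185
grasp_force: 30.0
```

```bash
python3 st.py
```

```text
t 15.12 psi -0.265 R 110.2 z 147.6 f [-5.5 -3.6 -0.1] mom [-0.9   0.76 -0.31] Mstud 0.24
```

Request:
move_arm --deltas '[[[0.21,0.68,0],-0.065,0],[[0,0,0],0,0]]'

```text
time_s: 15.38
tcp_pos: [499.3, -37.7, 147.5]
orientation: [3.14, 0.003, -0.33]
contact_force: [-5.7, -3.6, 0.5]
grip_width: 0.189
grasp_force: 30.0
```

```bash
python3 st.py
```

```text
t 15.38 psi -0.33 R 110.2 z 147.5 f [-5.7 -3.6  0.5] mom [-0.87  0.83 -0.29] Mstud 0.29
```

Request:
move_arm --deltas '[[[0.25,0.66,0],-0.065,0],[[0,0,0],0,0]]'

```text
time_s: 15.62
tcp_pos: [501.5, -31.3, 147.3]
orientation: [3.139, 0.004, -0.395]
contact_force: [-5.6, -4.7, 0.6]
grip_width: 0.189
grasp_force: 30.0
```

```bash
python3 st.py
```

```text
t 15.62 psi -0.395 R 110.4 z 147.3 f [-5.6 -4.7  0.6] mom [-1.06  0.97 -0.23] Mstud 0.48
```

Request:
move_arm --deltas '[[[-0.46,-1.34,0],0.13,0],[[-0.29,-1.4,0],0.13,0],[[-0.1,-1.41,0],0.13,0],[[0.08,-1.42,0],0.13,0],[[0.27,-1.4,0],0.13,0],[[0.44,-1.35,0],0.13,0],[[0.62,-1.28,0],0.13,0],[[0.77,-1.19,0],0.13,0],[[0.93,-1.08,0],0.13,0],[[1.06,-0.95,0],0.13,0],[[0,0,0],0,0]]'

```text
time_s: 17.0
tcp_pos: [536.1, -158.7, 147.4]
orientation: [-3.139, -0.001, 0.903]
contact_force: [-3.0, 0.1, -0.4]
grip_width: 0.186
grasp_force: 30.0
```

```bash
python3 st.py
```

```text
t 17.0 psi 0.903 R 109.1 z 147.4 f [-3.   0.1 -0.4] mom [0.22 0.29 0.16] Mstud -0.11
```

Request:
move_arm --deltas '[[[-0.55,0.46,0],-0.065,0],[[-0.51,0.49,0],-0.065,0],[[0,0,0],0,0]]'

```text
time_s: 17.38
tcp_pos: [526.0, -149.7, 148.2]
orientation: [3.139, -0.001, 0.772]
contact_force: [1.5, -3.3, -3.4]
grip_width: 0.188
grasp_force: 30.0
```

```bash
python3 st.py
```

```text
t 17.38 psi 0.772 R 109.1 z 148.2 f [ 1.5 -3.3 -3.4] mom [-0.62 -0.23 -0.23] Mstud 0.15
```

Request:
move_arm --deltas '[[[-0.48,0.53,0],-0.065,0],[[0,0,0],0,0]]'

```text
time_s: 17.62
tcp_pos: [521.2, -145.0, 148.2]
orientation: [3.139, 0.0, 0.709]
contact_force: [0.9, -4.8, -2.9]
grip_width: 0.187
grasp_force: 30.0
```

```bash
python3 st.py
```

```text
t 17.62 psi 0.709 R 109.4 z 148.2 f [ 0.9 -4.8 -2.9] mom [-1.   -0.26 -0.12] Mstud 0.34
```

Request:
move_arm --deltas '[[[-0.45,0.55,-0.06],-0.065,0],[[0,0,0],0,0]]'

```text
time_s: 17.88
tcp_pos: [516.9, -139.9, 147.9]
orientation: [3.138, 0.0, 0.645]
contact_force: [0.6, -6.3, -2.6]
grip_width: 0.184
grasp_force: 30.0
```

```bash
python3 st.py
```

```text
t 17.88 psi 0.645 R 109.6 z 147.9 f [ 0.6 -6.3 -2.6] mom [-1.3  -0.26 -0.1 ] Mstud 0.49
```

Request:
move_arm --deltas '[[[-0.4,0.58,0],-0.065,0],[[0,0,0],0,0]]'

```text
time_s: 18.12
tcp_pos: [512.8, -134.5, 147.8]
orientation: [3.138, 0.001, 0.58]
contact_force: [-0.8, -7.0, -2.8]
grip_width: 0.188
grasp_force: 30.0
```

```bash
python3 st.py
```

```text
t 18.12 psi 0.58 R 109.7 z 147.8 f [-0.8 -7.  -2.8] mom [-1.58 -0.32  0.01] Mstud 0.6
```

Request:
move_arm --deltas '[[[-0.37,0.61,0],-0.065,0],[[0,0,0],0,0]]'

```text
time_s: 18.38
tcp_pos: [509.2, -128.8, 147.8]
orientation: [3.137, 0.001, 0.515]
contact_force: [0.2, -7.7, -2.7]
grip_width: 0.188
grasp_force: 30.0
```

```bash
python3 st.py
```

```text
t 18.38 psi 0.515 R 109.7 z 147.8 f [ 0.2 -7.7 -2.7] mom [-1.85 -0.28 -0.03] Mstud 0.71
```

Request:
move_arm --deltas '[[[-0.17,0.31,0],-0.03,0],[[0,0,0],0,0]]'

```text
time_s: 18.62
tcp_pos: [507.5, -126.0, 147.8]
orientation: [3.136, 0.001, 0.485]
contact_force: [0.3, -8.8, -3.4]
grip_width: 0.191
grasp_force: 30.0
```

```bash
python3 st.py
```

```text
t 18.62 psi 0.485 R 109.7 z 147.8 f [ 0.3 -8.8 -3.4] mom [-2.03 -0.37 -0.  ] Mstud 0.86
```

Request:
move_arm --deltas '[[[-0.16,0.31,0],-0.03,0],[[0,0,0],0,0],[[0,0,0],0,0]]'

```text
time_s: 19.0
tcp_pos: [506.0, -123.1, 147.8]
orientation: [3.136, 0.001, 0.455]
contact_force: [-0.1, -9.6, -4.0]
grip_width: 0.191
grasp_force: 30.0
```

```bash
python3 st.py; python3 - <<'E'
from h import *
p,d,m=grab("wrist");cv2.imwrite("pics/w4.png",p)
E
```

```text
t 19.0 psi 0.455 R 109.7 z 147.8 f [-0.1 -9.6 -4. ] mom [-2.1  -0.35 -0.04] Mstud 0.9
```

View pics/w4.png

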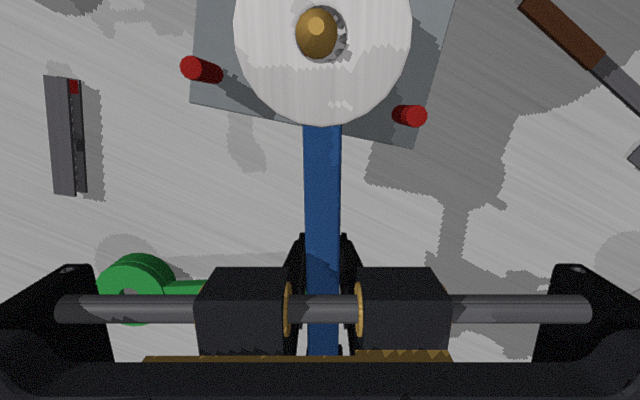

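The view shows the head level on the bracket, with the stud in the bore at (318,32) and the posts clear of the handle. I'll check the head-top height, which is 174 mm when seated.

```bash
python3 - <<'E'
from h import *
p,d,m=grab("wrist");P=cloud(m,d);h=cv2.cvtColor(p,cv2.COLOR_BGR2HSV)
S=(P[...,2]>165)&(P[...,2]<184)&(h[...,1]<60);S[:,:230]=0;S[:,415:]=0;S[120:]=0
q=P[S];c,s_=np.cos(.455),np.sin(.455)
X=(q[:,0]-603.5)*c+(q[:,1]+73.1)*s_;Y=-(q[:,0]-603.5)*s_+(q[:,1]+73.1)*c
print(len(q),np.median(q[:,2]),np.linalg.lstsq(np.c_[X,Y,np.ones(len(q))],q[:,2],rcond=None)[0])
E
```

```text
16347 173.90456898854367 [ 2.44290572e-02 -5.46271716e-02  1.74084372e+02]
```

Request:
move_arm --deltas '[[[-0.2,0.41,0],-0.04,0],[[0,0,0],0,0],[[0,0,0],0,0]]'

```text
time_s: 19.48
tcp_pos: [504.1, -119.2, 147.8]
orientation: [3.135, 0.001, 0.415]
contact_force: [0.1, -9.9, -4.0]
grip_width: 0.191
grasp_force: 30.0
```

```bash
python3 st.py; python3 arc.py .415 .715 5
```

```text
t 19.48 psi 0.415 R 109.8 z 147.8 f [ 0.1 -9.9 -4. ] mom [-2.21 -0.35 -0.04] Mstud 0.95
[[0.28, -0.59, 0], 0.06, 0], [[0.32, -0.58, 0], 0.06, 0], [[0.35, -0.55, 0], 0.06, 0], [[0.38, -0.53, 0], 0.06, 0], [[0.42, -0.51, 0], 0.06, 0],
```

Request:
move_arm --deltas '[[[0.28,-0.59,0],0.06,0],[[0.32,-0.58,0],0.06,0],[[0.35,-0.55,0],0.06,0],[[0.38,-0.53,0],0.06,0],[[0,0,0],0,0],[[0,0,0],0,0]]'

```text
time_s: 20.23
tcp_pos: [517.6, -139.6, 147.8]
orientation: [3.139, -0.001, 0.653]
contact_force: [3.7, -4.6, -3.1]
grip_width: 0.187
grasp_force: 30.1
```

```bash
python3 st.py
```

```text
t 20.23 psi 0.653 R 108.8 z 147.8 f [ 3.7 -4.6 -3.1] mom [-0.96 -0.7  -0.34] Mstud 0.3
```

Request:
move_arm --deltas '[[[0.4,-0.51,0],0.06,0],[[0.42,-0.52,0],0.06,0],[[0,0,0],0,0],[[0,0,0],0,0]]'

```text
time_s: 20.72
tcp_pos: [524.9, -149.1, 147.4]
orientation: [-3.142, -0.0, 0.772]
contact_force: [1.9, -2.5, -2.7]
grip_width: 0.189
grasp_force: 30.1
```

```bash
python3 st.py
```

```text
t 20.73 psi 0.772 R 109.5 z 147.4 f [ 1.9 -2.5 -2.7] mom [-0.5  -0.46 -0.32] Mstud 0.01
```

Unloaded. Lifting off.

Request:
move_arm --deltas '[[[0,0,0.5],0,0],[[0,0,0.6],0,0],[[0,0,0.6],0,0],[[0,0,0.6],0,0],[[0,0,0.6],0,0],[[0,0,0],0,0]]'

```text
time_s: 21.48
tcp_pos: [525.0, -149.3, 177.0]
orientation: [3.141, -0.0, 0.773]
contact_force: [0.3, -0.7, -3.9]
grip_width: 0.186
grasp_force: 30.0
```

Request:
move_arm --deltas '[[[0,0,0.8],0,0],[[0,0,0.8],0,0],[[0,0,1.0],0,0],[[0,0,1.0],0,0],[[0,0,0.5],0,0],[[0,0,0],0,0]]'

```text
time_s: 22.22
tcp_pos: [525.2, -149.5, 218.1]
orientation: [3.141, -0.0, 0.773]
contact_force: [0.0, 0.0, -2.2]
grip_width: 0.186
grasp_force: 30.0
```

```bash
python3 st.py; python3 - <<'E'
from h import *
m=cams.camera_model("wrist");p,d=cams.grab_frame("wrist");P=cloud(m,d);h=cv2.cvtColor(p,cv2.COLOR_BGR2HSV)
S=(P[...,2]>205)&(P[...,2]<245)&(h[...,1]<60);S[:,:230]=0;S[:,415:]=0;S[120:]=0
q=P[S];print(len(q),np.median(q,0),np.linalg.lstsq(np.c_[q[:,:2]-np.array([603.5,-73.1]),np.ones(len(q))],q[:,2],rcond=None)[0])
E
```

```text
t 22.23 psi 0.773 R 109.5 z 218.1 f [ 0.   0.  -2.2] mom [-0.11  0.07 -0.01] Mstud -0.0
15610 [593.5124898  -80.77695679 243.09906071] [ 3.10604549e-02 -1.81144644e-02  2.43175262e+02]
```

Request:
move_arm --deltas '[[[-0.85,-1.97,0],-0.18,0],[[-0.85,-1.97,0],-0.18,0],[[-0.85,-1.97,0],-0.18,0],[[-0.85,-1.97,0],-0.18,0],[[-0.85,-1.97,0],-0.18,0],[[-0.85,-1.97,0],-0.18,0],[[0,0,-4.0],0,0],[[0,0,-5.0],0,0],[[0,0,-5.0],0,0],[[0,0,-4.0],0,0],[[0,0,0],0,0],[[0,0,0],0,0]]'

```text
time_s: 23.78
tcp_pos: [474.9, -268.2, 38.8]
orientation: [3.141, -0.002, -0.307]
contact_force: [0.2, -0.7, -2.2]
grip_width: 0.188
grasp_force: 30.0
```

Request:
move_arm --deltas '[[[0,0,-1.2],0,0],[[0,0,-0.8],0,0],[[0,0,-0.5],0,0],[[0,0,-0.3],0,0],[[0,0,0],0,0],[[0,0,0],0,0]]'

```text
time_s: 24.52
tcp_pos: [474.1, -267.7, 9.6]
orientation: [3.141, -0.0, -0.307]
contact_force: [-0.4, -0.1, -3.2]
grip_width: 0.189
grasp_force: 30.0
```

Request:
move_arm --deltas '[[[0,0,-0.2],0,0],[[0,0,-0.1],0,0],[[0,0,-0.08],0,0],[[0,0,0],0,0]]'

```text
time_s: 25.02
tcp_pos: [474.3, -268.2, 6.4]
orientation: [3.141, -0.001, -0.307]
contact_force: [-1.0, -1.9, 2.6]
grip_width: 0.185
grasp_force: 30.0
```

Contact. Opening the fingers and retreating straight up.

Request:
move_arm --deltas '[[[0,0,0],0,3],[[0,0,0],0,5],[[0,0,0],0,6],[[0,0,0],0,6],[[0,0,1],0,6],[[0,0,3],0,6],[[0,0,5],0,6],[[0,0,5],0,6],[[0,0,5],0,6],[[0,0,0],0,6],[[0,0,0],0,6],[[0,0,0],0,6]]'

```text
time_s: 26.52
tcp_pos: [473.0, -266.9, 193.7]
orientation: [-3.141, 0.003, -0.307]
contact_force: [-0.1, -0.5, -0.1]
grip_width: 0.632
grasp_force: 0.0
```

```bash
python3 - <<'E'
from h import *
m=cams.camera_model("wrist");p,d=cams.grab_frame("wrist");P=cloud(m,d)
S=(P[...,2]>22)&(P[...,2]<40);S[:,:250]=0;S[:,400:]=0;S[230:]=0;h=cv2.cvtColor(p,cv2.COLOR_BGR2HSV)
S&=h[...,1]<60
q=P[S];print(len(q),np.median(q,0),np.linalg.lstsq(np.c_[q[:,:2]-q[:,:2].mean(0),np.ones(len(q))],q[:,2],rcond=None)[0])
p2,d2=cams.grab_frame("top");cv2.imwrite("pics/e.png",np.hstack([cv2.resize(p,(400,250)),cv2.resize(p2[140:265,290:490],(400,250),interpolation=cv2.INTER_CUBIC)]))
E
```

```text
4400 [ 579.94312027 -301.49811677   29.47930328] [ 4.67363245e-03 -2.31494239e-03  2.94269370e+01]
```

View pics/e.png

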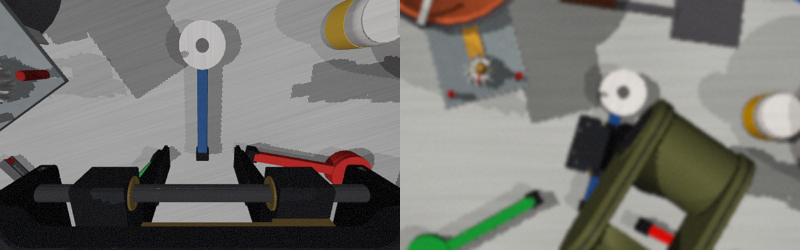

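The wrench lies flat: head top at 29.5 mm, tilt about 0.005 rad, released. The bystanders visible in these crops look unmoved, and the nut's red mark has come round clockwise. Handing in.

```bash
python3 -c "
from workcell import job_done
print(job_done())"
```

```text
the job is handed in; nothing more can be done
None
```

I tightened the nut to about 0.95 N m (estimated from the wrist forces), laid the wrench flat and released on the sheet, and handed the job in at about 27 s; the hand-in returned no verdict.

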